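Light a mussel shell for its scale photograph

TASK

Get the mussel shell ready for its photograph: lay the scale bar flat on the stand's stage, its long edge flush along the robot-side edge of the white shell mount and about centred on it, and let go of it. Then swing up the reflector flap, which has a round grip on its free edge, until it is parallel with the index arm beside it, and hold it there still with the fingers: it falls if let go, so finish while holding it. Do not turn the index arm, and leave the pot, the jar and the dish alone.

Things in the scene. Friction and masses are not known exactly. Their poses are not given: they have to be found in the camera images.
- stand: Fixed photo stand: grey stage block with a grey top, 190 (x) x 170 (y) x 40 mm high; origin under its centre; x away from the robot, y to the side where the reflector is; turned up to 0.25 rad. On the stage a fixed white mount 50 (x) x 110 (y) x 12 mm high, from x = -5 to 45 mm, centred in y, carries a dark oval shell (top 33 mm above the stage).
- mount_face (a point): Point on the stand: middle of the bottom of the mount's long robot-side face, at stage top height (40 mm above the bench). Axes as the stand's: y runs along the face, -x points away from the face, towards the robot.
- hinge_mid (a point): Middle of the hinge line of reflector and index arm: on the stand at x = 0, y = 85, z = 40 mm, the line running along the stand's x. Axes as the stand's. A thin fixed wire arc with ticks, radius 95 mm about this line, stands at x = 78 mm; a low fixed rest under the flap ends 116 mm from the line.
- scale_bar: Loose aluminium scale bar, 150 (x) x 30 (y) x 6 mm, lying flat, with tick marks and an upright black grip block at its middle, 28 (x) x 14 (y) mm, reaching from the bar's top to 46 mm above its underside. Origin at the centre of the underside; x along its length; either long edge may be used, either way round. 120 to 195 g.
- reflector: Hinged reflector flap with its grip: a white-faced aluminium panel 130 mm wide (along the hinge), 6 mm thick, reaching from 12 to 130 mm from the hinge line, then the grip's stalk and disc. Origin at the middle of the hinge line; x along the hinge, y towards the free edge. It weighs 0.27 to 0.5 kg and falls back level when let go.
- reflector_angle (a joint): Angle of the flap in rad: 0 = lying level, pointing to the stand's +y; grows as the free edge swings up, towards the stage; stops at 1.35. The hinge turns freely.
- grip_mid (a point): Round black grip of the reflector: disc 26 mm in diameter, 18 mm thick, axis parallel to the hinge line, on an 8 x 10 mm stalk beyond the middle of the flap's free edge; flat faces look along the stand's x and -x. The point is the disc's centre, 165 mm from the hinge line in the flap's mid plane (40 mm above the bench when down); x along the hinge, y away from it along the flap.
- index (a joint): Angle in rad of the index arm, on the same hinge line and counted the same way as the reflector's: the flap is parallel with the arm when the two values are equal. It is set somewhere between 0.5 and 0.95 and stiff; it must not be turned.
- index_tip (a point): Tip of the index arm: a dark flat steel bar 5 mm thick and 8 mm wide, 110 mm from the hinge line to the tip, in the plane x = 86 mm of the stand, beside the flap's far edge. y points along the arm, from the hinge to the tip.
- pot: Bystander: white ceramic open pot, radius 30, 50 mm high; origin at the centre of its underside.
- jar: Bystander: closed glass jar, radius 28, 75 mm high; origin at the centre of its underside.
- dish: Bystander: flat clear round dish with lid, radius 46, 16 mm high; origin at the centre of its underside.
Not all that is in view belongs to the job. Several things have the shape of the scale_bar; the one meant has the colours described above.

How it is judged:
On the way:
1. the scale bar lies flat on the stage, flush against the mount's robot-side face, and is let go (x of scale_bar in the frame of mount_face between -0.019 and -0.0125 m and y of scale_bar in the frame of mount_face between -0.025 and 0.025 m and z of scale_bar in the frame of mount_face between -0.003 and 0.003 m and angle between the x axis of scale_bar and the y axis of mount_face, either way round below 0.05 rad and angle between scale_bar's own z axis and vertical below 0.05 rad and contact force between the fingers and scale_bar below 0.1 N), for 0.3 s.
At the end, for the whole second after the job is handed in: Scale bar flat and released on the stage, against the mount's robot-side face (gap under 4 mm, parallel within 0.05 rad, centred within 25 mm); the fingers hold the reflector still, parallel with the index arm within 0.08 rad (all of step 1 and angle between the y axis of grip_mid and the y axis of index_tip, either way round below 0.08 rad and contact force between the fingers and reflector above 0.5 N and velocity of joint reflector_angle between -0.05 and 0.05 rad/s); the arm keeps its last pose, push and grip.
It fails at once if the index arm is turned (tip moved over 8 mm) (distance of index_tip from where it was at the start of the episode above 0.008 m).
It fails at once if the pot is moved over 30 mm (distance of pot from where it was at the start of the episode above 0.03 m).
It fails at once if the jar is moved over 30 mm (distance of jar from where it was at the start of the episode above 0.03 m).
It fails at once if the dish is moved over 30 mm (distance of dish from where it was at the start of the episode above 0.03 m).
It also fails if it takes over 51 s, if anything falls off the work surface, if the arm or the gripper's body presses on something with over 40 N, if the wrist force passes 120 N, or if a joint passes its speed limit or range.

ROBOT

A 7-joint arm with a two-finger parallel gripper is mounted at the origin on the work surface. World frame = base frame: x ahead of the robot, y to its left, z up, the work surface at z = 0. Lengths are in m, angles in rad, forces in N, time in s.
With the tool pointing down it reaches from about 0.425 to 0.925 m from the base axis. Payload 6.8 kg.
Tool frame: the origin (TCP) lies on the mounting face of the last link; the fingertips stand 173 mm ahead of it and the grasp point (between the pads) lies 155 mm ahead of it; x points along the fingers, z is the direction in which the jaws open and shut, and the axes are right-handed (so a half turn about x gives the same grasp; the last joint's range is limited). The gripper opens to 85 mm and grips with 20 to 120 N. Pads are 22 mm wide; open, the fingers measure 114 mm over their backs; the gripper's body (76 mm by 85 mm) begins 54 mm behind the grasp point. The pads swing forward as they close: fully open they stand 13 mm farther back than shut.
Start: joints at [-1.45, 0.477, 0.022, 1.555, -0.011, 1.109, -0.083], TCP at [0.153, 0.657, 0.405] pointing down, gripper open.
Joint ranges: [-2.96, 2.96], [-0.34, 2.1], [-1.41, 1.46], [0.24, 2.44], [-1.37, 4.51], [0.17, 1.92], [-2.96, 2.96]. Speed limits (rad/s): [2.39, 2.39, 3.14, 3.14, 3.14, 3.14, 3.14].

INTERFACE

Orientations are given as [roll, pitch, yaw] about the fixed x, y, z axes, in that order (R = Rz(yaw) Ry(pitch) Rx(roll)).
In Python, from cell import bot gives the robot as it stands. The module is installed in compiled form; this text tells all that it offers.
- The arm moves only by the tool send_rows, never from a script. Its arguments are lists of equal length, an entry for each row: "hand": the opening in per cent of the stroke, from 0 (shut) to 100 (fully open); "slide": the shift along the tool's x, y, z in m, a list of three; "angular": the turn, a rotation vector about the tool's x, y, z in degrees, a list of three. In form: {"hand": [hand, ...], "slide": [[x, y, z], ...], "angular": [[wx, wy, wz], ...]}. A call has 1 to 8 rows; each row shifts and turns the commanded pose from where the row before left it, along the tool's axes as they then stand; what a row does not reach is not made up. A row lasts 1/8 s, in which the tool goes at most 62.5 mm and 10.7 degrees, less where a joint would pass 70% of its speed; a pose out of reach is approached as far as the arm can. A call is refused whole if a number of a shift passes 0.0625 or a number of a turn 10.7, either way. A call with a gripper value outside its range is refused whole. The fingers move at their own pace and stop on an object; "squeeze" is the grip in N (left out, the last holds). Time passes only in rows, so rows that do not move let the fingers close. It gives the time, the measured TCP pose, the force and the opening at its end, in the units of the state.
- bot.observe(): the state, without advancing time (a new reading comes with each control period).
- bot.get_image(name): name is "scene" or "top" or "wrist"; returns the picture (480x640x3 uint8, red, green, blue); there is no depth.
- bot.camera_info(name): a dict with "mtx" (3x3 intrinsics, pixels), "D" ([k1, k2, p1, p2, k3] as OpenCV has them; the pictures are not rectified), "world_to_cam" (4x4, takes a point from world to camera coordinates). Camera axes: x right, y down, z forward; pixel columns grow to the right and rows downward; lengths in m; the calibration is good to about 2 mm. A picture is of the moment at which its call begins: read the wrist's pose just before it. camera_info takes no time and is no camera call; for the wrist camera it gives the pose at the moment of the call.
- bot.job_done(): hands the job in, once; it reports no verdict.
The state is a dict: "t": time; "joint_positions": joint angles; "dq": joint speeds; "joint_efforts": joint torques, N m; "ee_pos": TCP position; "tool_rot": TCP orientation; "contact_force": force on the tool from outside, world axes, zero at the start; "moment": the same for the moment, N m; "width": finger opening in m.
Only numpy, scipy, OpenCV 4.12 (cv2) and the standard library are available. Lean on these libraries where they do the work, as an engineer would, in place of code of your own. Each camera call takes 0.05 s, during which the arm holds its last target.

## Working session

There is one attempt and no reset: what is moved stays moved. The work goes in short steps, Python scripts to look and compute and a tool call to move; the robot and the scene stay as the last step left them, time stands still between calls to the robot, and variables do not carry over. Pictures are saved under pics/ and viewed, and the job is handed in when it is done.

Besides the shell and the picture viewer there is one more tool, called after "Call:" as name(argument=value, ...) on one line, values as JSON. send_rows: Moves the arm, as the interface text tells. Its arguments: {"type":"object","properties":{"hand":{"type":"array","items":{"type":"number"}},"slide":{"type":"array","items":{"type":"array","items":{"type":"number"}}},"angular":{"type":"array","items":{"type":"array","items":{"type":"number"}}},"squeeze":{"type":"number"}},"required":["hand","slide","angular"]}

```bash
mkdir -p pics
cat > h.py <<'E'
import cv2, numpy as np
from cell import bot
def snap(n,f):
    im=bot.get_image(n); cv2.imwrite('pics/'+f,cv2.cvtColor(im,cv2.COLOR_RGB2BGR)); return im
def ray(ci,px):
    M=np.array(ci['mtx']);D=np.array(ci['D'],float);T=np.array(ci['world_to_cam'])
    u=cv2.undistortPoints(np.array([[px]],float),M,D)[0,0]
    R=T[:3,:3];c=-R.T@T[:3,3];d=R.T@np.array([u[0],u[1],1]);return c,d/np.linalg.norm(d)
def onz(ci,px,z):
    c,d=ray(ci,px);return c+d*(z-c[2])/d[2]
def proj(ci,P):
    T=np.array(ci['world_to_cam']);r=cv2.Rodrigues(T[:3,:3])[0]
    return cv2.projectPoints(np.array(P,float).reshape(-1,1,3),r,T[:3,3],np.array(ci['mtx']),np.array(ci['D'],float))[0].reshape(-1,2)
def tri(obs):
    A=0;b=0
    for ci,px in obs:
        c,d=ray(ci,px);Q=np.eye(3)-np.outer(d,d);A=A+Q;b=b+Q@c
    p=np.linalg.solve(A,b)
    return p,[np.linalg.norm(np.cross(ray(ci,px)[1],p-ray(ci,px)[0])) for ci,px in obs]
E
python3 - <<'E'
from h import *
np.set_printoptions(precision=4,suppress=True)
print(bot.observe())
for n in ['scene','top','wrist']:
    ci=bot.camera_info(n);print(n,ci)
    snap(n,n+'0.png')
E
```

```text
{'t': 0.0, 'joint_positions': array([-1.4501,  0.4778,  0.0223,  1.5564, -0.0115,  1.1093, -0.0831]), 'dq': array([-0.0006, -0.0003, -0.0005,  0.0003,  0.    ,  0.0009,  0.0004]), 'joint_efforts': array([ -0.    , -59.6458,   1.6077, -28.1202,   0.0124,   0.0091,
        -0.    ]), 'ee_pos': array([0.153 , 0.6571, 0.4037]), 'tool_rot': array([-3.0885,  1.569 , -1.7464]), 'contact_force': array([-0.6411, -0.4124,  0.1178]), 'moment': array([-0.0251, -0.0404, -0.0651]), 'width': 0.08544495067024478}
scene {'mtx': array([[542.33  ,   0.    , 322.5826],
       [  0.    , 542.33  , 231.6038],
       [  0.    ,   0.    ,   1.    ]]), 'D': array([-0.0775,  0.    ,  0.    ,  0.    ,  0.    ]), 'world_to_cam': array([[ 0.0684,  0.9977, -0.0001,  0.0612],
       [ 0.7002, -0.0481, -0.7124, -0.3487],
       [-0.7107,  0.0487, -0.7018,  1.8109],
       [ 0.    ,  0.    ,  0.    ,  1.    ]])}
top {'mtx': array([[458.2968,   0.    , 322.9436],
       [  0.    , 458.2968, 239.9261],
       [  0.    ,   0.    ,   1.    ]]), 'D': array([0.0416, 0.    , 0.    , 0.    , 0.    ]), 'world_to_cam': array([[-0.0178, -0.9998,  0.0064, -0.0988],
       [-0.9964,  0.0172, -0.0833,  0.5612],
       [ 0.0832, -0.0079, -0.9965,  1.0173],
       [ 0.    ,  0.    ,  0.    ,  1.    ]])}
wrist {'mtx': array([[390.5556,   0.    , 318.2411],
       [  0.    , 390.5556, 240.2008],
       [  0.    ,   0.    ,   1.    ]]), 'D': array([-0.0874,  0.    ,  0.    ,  0.    ,  0.    ]), 'world_to_cam': array([[ 0.2271,  0.9739, -0.0011, -0.6752],
       [ 0.9341, -0.2175,  0.2833, -0.0361],
       [ 0.2756, -0.0654, -0.959 ,  0.3795],
       [ 0.    ,  0.    ,  0.    ,  1.    ]])}
```

View pics/scene0.png

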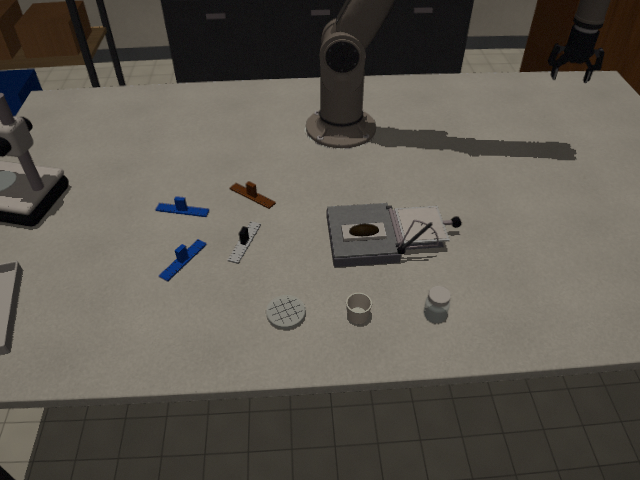

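View pics/top0.png

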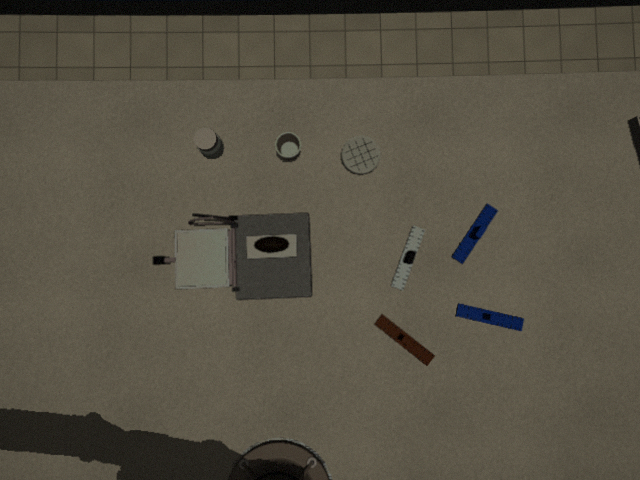

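View pics/wrist0.png

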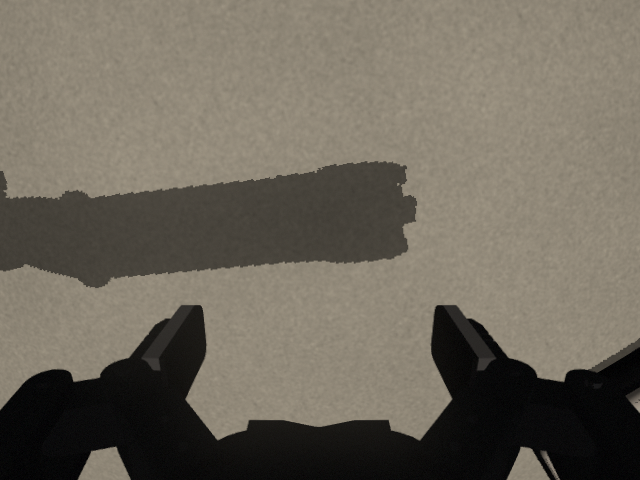

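Run:
```python
import cv2,numpy as np
a=cv2.imread('pics/scene0.png')[180:290,140:300];b=cv2.imread('pics/top0.png')[190:380,360:540]
c=cv2.imread('pics/scene0.png')[190:280,315:475];d=cv2.imread('pics/top0.png')[200:310,140:325]
f=lambda i:cv2.resize(i,(400,300),interpolation=cv2.INTER_CUBIC)
cv2.imwrite('pics/crop0.png',cv2.convertScaleAbs(np.vstack([np.hstack([f(a),f(b)]),np.hstack([f(c),f(d)])]),alpha=1.4))
```

```text
(no output)
```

View pics/crop0.png

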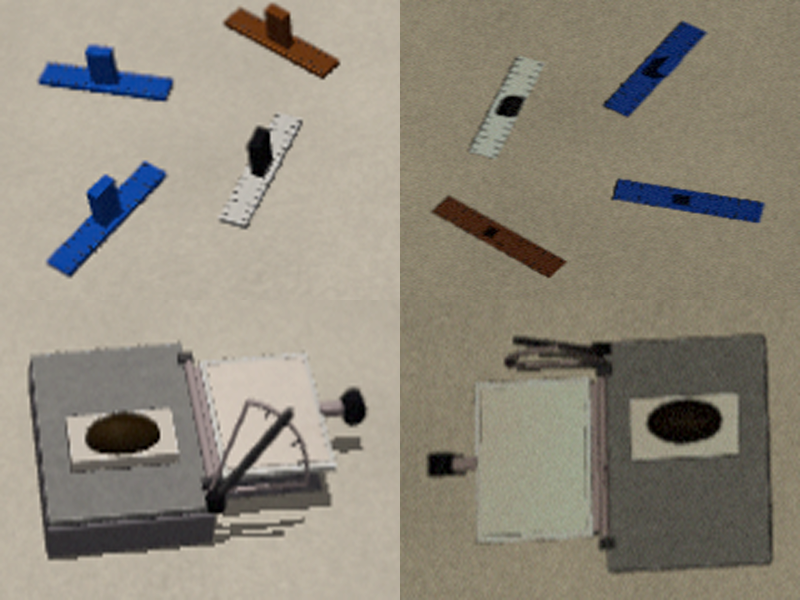

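Run:
```python
from h import *
np.set_printoptions(precision=4,suppress=True)
t=cv2.imread('pics/top0.png');s=cv2.imread('pics/scene0.png')
ct=bot.camera_info('top');cs=bot.camera_info('scene')
def comp(m,seed,win):
    k=np.zeros_like(m);x0,y0,x1,y1=win;k[y0:y1,x0:x1]=m[y0:y1,x0:x1]
    n,l=cv2.connectedComponents(k);v=l[seed[1],seed[0]];return (l==v).astype(np.uint8)
print('px top bench,bar,stage,mount,flap',t[330,330],t[240,412],t[280,280],t[240,252],t[260,200])
print('scene bench,bar,stage,mount',s[300,200],s[232,252],s[250,345],s[236,348])
hs=lambda im:cv2.cvtColor(im,cv2.COLOR_BGR2HSV)
# bar
for im,ci,win,nm in [(t,ct,(385,220,430,295),'top'),(s,cs,(225,218,265,265),'scene')]:
    g=im.max(2).astype(int); b=np.median(g[win[1]:win[3],win[0]:win[2]])
    sat=im.max(2).astype(int)-im.min(2)
    m=np.zeros_like(g,np.uint8); w=(slice(win[1],win[3]),slice(win[0],win[2]))
    m[w]=(((g[w]>b+18))|(g[w]<b*0.5)).astype(np.uint8)
    m=cv2.morphologyEx(m,cv2.MORPH_CLOSE,np.ones((3,3)))
    mw=m.copy(); 
    c=max(cv2.findContours(mw,cv2.RETR_EXTERNAL,cv2.CHAIN_APPROX_NONE)[0],key=cv2.contourArea)
    P=np.array([onz(ci,p[0],0.006)[:2]*1000 for p in c.astype(float)],np.float32)
    print(nm,cv2.minAreaRect(P))
    k=np.zeros_like(m);k[w]=(g[w]<b*0.45); ys,xs=np.nonzero(k);print('black centroid',xs.mean(),ys.mean(),onz(ci,(xs.mean(),ys.mean()),.03))
# stage top corners from top view
for c in [(236.2,215),(308.8,212.8),(311.6,296.4),(235.7,299.7)]: print('stage',onz(ct,c,.04))
def white(im,ci,win,z,th):
    g=im.max(2).astype(int);m=np.zeros(g.shape,np.uint8);w=(slice(win[1],win[3]),slice(win[0],win[2]));m[w]=g[w]>th
    c=max(cv2.findContours(m,cv2.RETR_EXTERNAL,cv2.CHAIN_APPROX_NONE)[0],key=cv2.contourArea)
    r=cv2.minAreaRect(np.array([onz(ci,p[0],z)[:2]*1000 for p in c.astype(float)],np.float32));return r
print('mount top',white(t,ct,(240,228,302,265),.052,130))
print('flap top',white(t,ct,(170,222,231,297),.043,130))
g=t.max(2);ys,xs=np.nonzero(g[250:270,148:165]<50);print('grip top',onz(ct,(xs.mean()+148,ys.mean()+250),.045),xs.min()+148,xs.max()+148)
g=s.max(2);ys,xs=np.nonzero(g[212:232,448:466]<50);print('grip scene',onz(cs,(xs.mean()+448,ys.mean()+212),.04))
```

```text
px top bench,bar,stage,mount,flap [76 91 99] [103 115 110] [54 59 62] [ 88 106 108] [ 93 111 109]
scene bench,bar,stage,mount [114 125 132] [130 136 138] [81 84 86] [126 135 142]
top ((505.60986328125, -298.6737365722656), (25.1663761138916, 119.2605209350586), 66.91664123535156)
black centroid 409.17391304347825 256.89565217391305 [ 0.5172 -0.3019  0.03  ]
scene ((497.36468505859375, -305.9252014160156), (65.50839233398438, 23.54076385498047), 7.347692966461182)
black centroid 243.73529411764707 235.63235294117646 [ 0.5227 -0.3021  0.03  ]
stage [0.6174 0.0848 0.04  ]
stage [ 0.6197 -0.0778  0.04  ]
stage [ 0.4331 -0.0812  0.04  ]
stage [0.4291 0.0861 0.04  ]Traceback (most recent call last):
  File "<stdin>", line 29, in <module>
  File "<stdin>", line 27, in white
ValueError: max() iterable argument is empty
```

```bash
cat >> h.py <<'E'
from scipy.spatial.transform import Rotation as Ro
def pose(o=None):
    o=o or bot.observe();return np.array(o['ee_pos']),Ro.from_euler('xyz',o['tool_rot'])
def toolR(xdir,zdir):
    x=np.array(xdir,float);x/=np.linalg.norm(x);z=np.array(zdir,float);z-=x*(x@z);z/=np.linalg.norm(z)
    return Ro.from_matrix(np.array([x,np.cross(z,x),z]).T)
def rows(p,R,wps,n=None):
    """print rows from (p,R) through wps list of (p,R,n)"""
    for (q,S,n) in wps:
        rv=(R.inv()*S).as_rotvec()
        p0,R0=p,R
        for i in range(n):
            pn=p0+(q-p0)*(i+1)/n;Rn=R0*Ro.from_rotvec(rv*(i+1)/n)
            print(np.round(R.inv().apply(pn-p),4).tolist(),np.round((R.inv()*Rn).as_rotvec(degrees=True),2).tolist())
            p,R=pn,Rn
        print('--')
    return p,R
E
python3 - <<'E'
from h import *
np.set_printoptions(precision=4,suppress=True)
p,R=pose();print(R.as_matrix())
T=np.array(bot.camera_info('wrist')['world_to_cam']);C=np.linalg.inv(T)
print('cam in tool',R.inv().apply(C[:3,3]-p)); print(R.as_matrix().T@C[:3,:3])
E
```

```text
[[-0.0002 -0.974   0.2267]
 [-0.0014  0.2267  0.974 ]
 [-1.     -0.0001 -0.0014]]
cam in tool [0.0304 0.0727 0.0009]
[[-0.0005 -0.2832  0.9591]
 [-0.0003 -0.9591 -0.2832]
 [ 1.     -0.0005  0.0004]]
```

Call:
send_rows(hand=[100,100,100,100,100,100,100,100], slide=[[0,-0.058,-0.008],[0,-0.058,-0.008],[0,-0.058,-0.008],[0,-0.056,-0.008],[0,-0.055,-0.008],[0,-0.055,-0.008],[0,-0.054,-0.008],[0,-0.053,-0.008]], angular=[[5,0,0],[5,0,0],[5,0,0],[5,0,0],[5,0,0],[5,0,0],[5,0,0],[5,0,0]])

```text
t: 1.15
ee_pos: [0.5007, 0.3812, 0.4044]
tool_rot: [-2.524, 1.57, -1.883]
contact_force: [1.2, 0.5, 0.4]
width: 0.0853
```

Call:
send_rows(hand=[100,100,100,100], slide=[[0,-0.053,-0.003],[0,-0.053,-0.003],[0,-0.053,-0.003],[0,0,0]], angular=[[5,0,0],[5,0,0],[5,0,0],[0,0,0]])

```text
t: 1.65
ee_pos: [0.5778, 0.2375, 0.4048]
tool_rot: [-1.594, 1.568, -1.222]
contact_force: [-0.7, -0.1, 0.1]
width: 0.0856
```

```bash
cat >> h.py <<'E'
import pickle
def wsnap(f):
    ci=bot.camera_info('wrist');im=snap('wrist',f+'.png');pickle.dump(ci,open('pics/'+f+'.pkl','wb'))
    return im,ci
E
python3 - <<'E'
from h import *
print(pose()[0],bot.observe()['t'],pose()[1].as_matrix()); wsnap('w1')
E
```

```text
[0.57778153 0.2374911  0.404836  ] 1.65 [[ 1.00877793e-03 -3.63900889e-01  9.31437129e-01]
 [-2.77070443e-03  9.31433010e-01  3.63902281e-01]
 [-9.99995653e-01 -2.94783357e-03 -6.86527445e-05]]
```

View pics/w1.png

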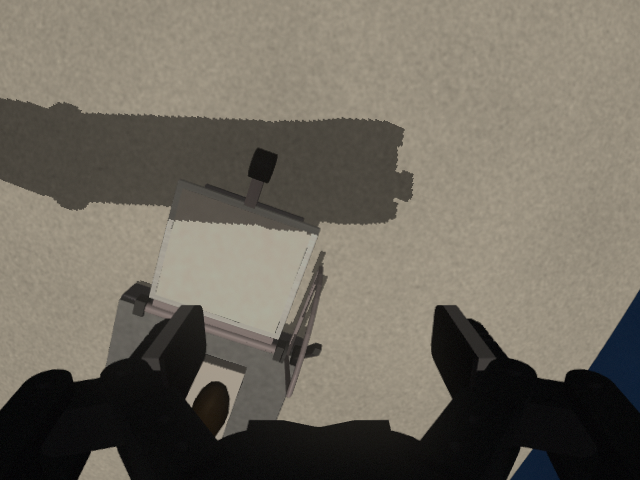

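Run:
```python
from h import *
p,R=pose()
rows(p,R,[(np.array([.53,.06,.404]),toolR([0,0,-1],[1,0,0]),4)])
```

```text
[0.0002, -0.0377, -0.0275] [5.41, -0.0, 0.01]
[0.0002, -0.0402, -0.0238] [5.41, -0.0, 0.01]
[0.0002, -0.0422, -0.0199] [5.41, -0.0, 0.01]
[0.0002, -0.0439, -0.0159] [5.41, -0.0, 0.01]
--
```

Call:
send_rows(hand=[100,100,100,100,100], slide=[[0,-0.038,-0.027],[0,-0.04,-0.024],[0,-0.042,-0.02],[0,-0.044,-0.016],[0,0,0]], angular=[[5.4,0,0],[5.4,0,0],[5.4,0,0],[5.4,0,0],[0,0,0]])

```text
t: 2.33
ee_pos: [0.5292, 0.06, 0.4048]
tool_rot: [-2.954, 1.57, -2.953]
contact_force: [0.7, 0.8, 1.7]
width: 0.0853
```

Run:
```python
from h import *
print(pose()[0]); wsnap('w2')
```

```text
[0.52920239 0.06000665 0.40483158]
```

View pics/w2.png

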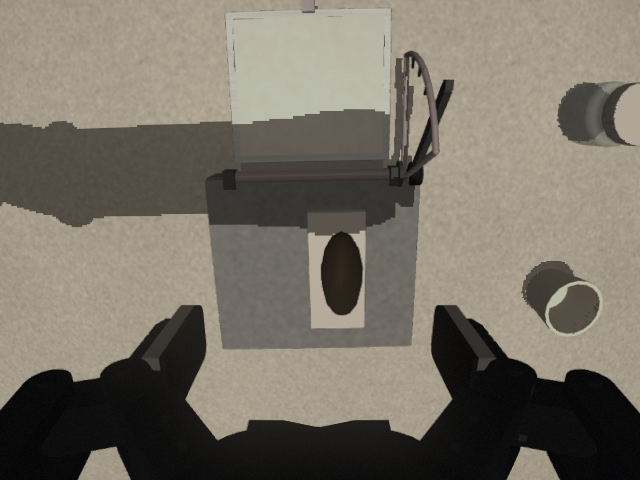

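Run:
```python
import cv2
i=cv2.imread('pics/w2.png')
cv2.imwrite('pics/c2.png',cv2.resize(i[200:352,200:425],None,fx=3.5,fy=3.5,interpolation=cv2.INTER_CUBIC))
cv2.imwrite('pics/c2b.png',cv2.convertScaleAbs(cv2.resize(i[40:200,380:470],None,fx=3.7,fy=3.7,interpolation=cv2.INTER_CUBIC),alpha=1.5))
```

```text
(no output)
```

View pics/c2.png

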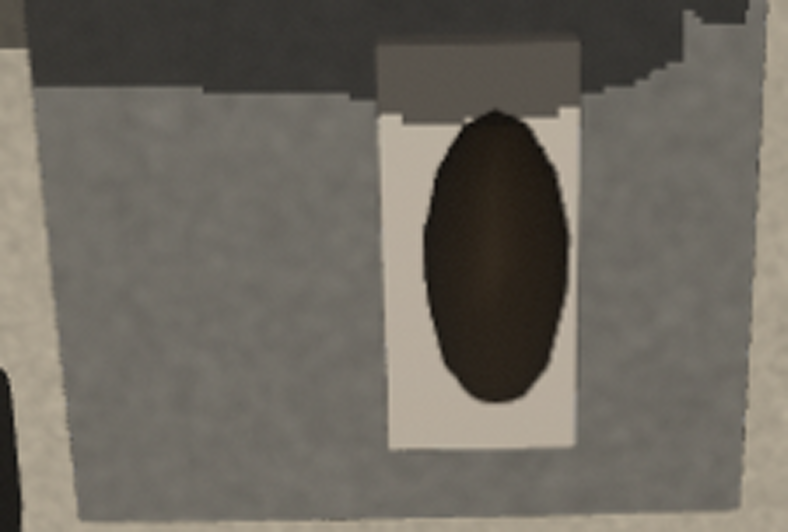

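View pics/c2b.png

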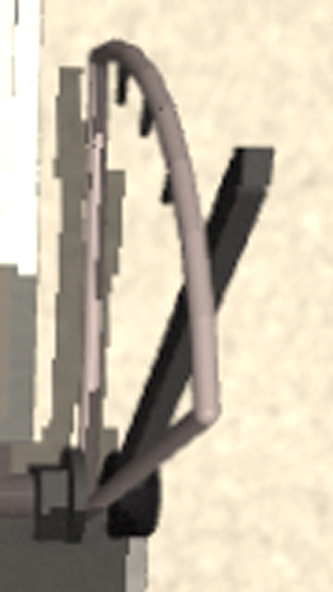

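```bash
python3 - <<'E'
import cv2,numpy as np
i=cv2.imread('pics/w1.png');s=cv2.imread('pics/scene0.png')
a=cv2.resize(i[235:405,260:345],(400,600)[:2] and (400,600),interpolation=cv2.INTER_CUBIC)
b=cv2.resize(s[210:270,385:445],(400,400),interpolation=cv2.INTER_CUBIC);b=cv2.copyMakeBorder(b,0,200,0,0,0)
cv2.imwrite('pics/c3.png',cv2.convertScaleAbs(np.hstack([a,b]),alpha=1.3))
E
cat > m.py <<'E'
from h import *
np.set_printoptions(precision=4,suppress=True)
c2=pickle.load(open('pics/w2.pkl','rb'))
S=[onz(c2,q,.04) for q in [(222.6,348.6),(411.1,345.1),(210,224.9),(418,217.1)]]
print('stage corners -x-y,+x-y ; left,right edge pts',S,np.linalg.norm(S[0]-S[1]))
M=[onz(c2,q,.052) for q in [(307.4,212.6),(365.7,212),(311.1,328.6),(364.6,327.4)]]
print('mount',M,[np.linalg.norm(M[a]-M[b]) for a,b in [(0,1),(2,3),(0,2),(1,3)]])
yaw=[np.arctan2(-(M[0]-M[2])[0],(M[0]-M[2])[1]),np.arctan2(-(M[1]-M[3])[0],(M[1]-M[3])[1]),np.arctan2(-(S[2]-S[0])[0],(S[2]-S[0])[1]),np.arctan2((S[1]-S[0])[1],(S[1]-S[0])[0])]
print('yaws',yaw)
th=np.mean(yaw[:2]);ex=np.array([np.cos(th),np.sin(th),0]);ey=np.array([-np.sin(th),np.cos(th),0])
mc=np.mean(M,0);O=mc-20e-3*ex;O[2]=0
print('origin from mount',O,'from stage', .5*(S[0]+S[1])+.085*ey)
E
python3 m.py
```

```text
stage corners -x-y,+x-y ; left,right edge pts [array([ 0.4343, -0.0771,  0.04  ]), array([ 0.6198, -0.0729,  0.04  ]), array([0.4323, 0.0485, 0.04  ]), array([0.6166, 0.0558, 0.04  ])] 0.18552710855123414
mount [array([0.5194, 0.0622, 0.052 ]), array([0.5686, 0.0628, 0.052 ]), array([ 0.522 , -0.0475,  0.052 ]), array([ 0.5716, -0.0463,  0.052 ])] [np.float64(0.04921593065699685), np.float64(0.04961383503167846), np.float64(0.10975922517148154), np.float64(0.10915680541095328)]
yaws [np.float64(0.02382218877908611), np.float64(0.027498119641962585), np.float64(0.016095611084283222), np.float64(0.023014875316244927)]
origin from mount [0.5254 0.0073 0.    ] from stage [0.5249 0.01   0.04  ]
```

View pics/c3.png

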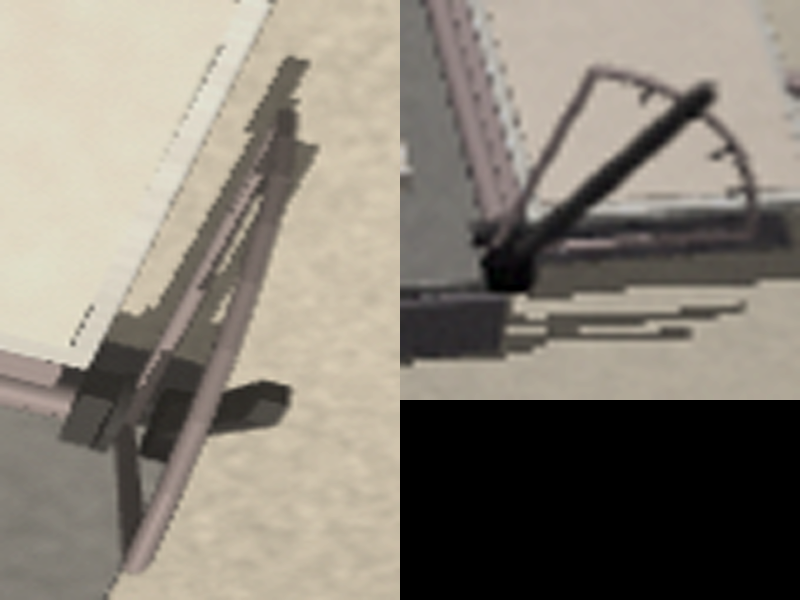

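```bash
cat >> m.py <<'E'
c1=pickle.load(open('pics/w1.pkl','rb'));cs=bot.camera_info('scene');ct=bot.camera_info('top')
H=O+85e-3*ey+np.array([0,0,.04])
def st(p): d=p-np.array([O[0],O[1],0]);return np.array([d@ex,d@ey,d[2]])*1000
def ang(p): d=p-H;return np.arctan2(d[2],d@ey),np.hypot(d[2],d@ey)
for nm,ob in [('w1w2',[(c1,(317.4,349.7)),(c2,(448.4,85.1))]),('all',[(c1,(317.4,349.7)),(c2,(448.4,85.1)),(cs,(430.75,223.8))]),('w2s',[(c2,(448.4,85.1)),(cs,(430.75,223.8))])]:
    p,e=tri(ob);print(nm,'tip stand mm',st(p),'ang',ang(p),e)
for nm,ci,px in [('w1',c1,(317.4,349.7)),('w2',c2,(448.4,85.1)),('s',cs,(430.75,223.8))]:
    c,d=ray(ci,px);t=(.086-(c-O)@ex)/(d@ex);print(nm,'on plane x=86',st(c+d*t),ang(c+d*t))
p,e=tri([(c1,(244,368)),(c2,(365.7,212))]);print('mount corner',st(p),e)
p,e=tri([(c1,(263,165)),(cs,(456,222)),(ct,(157.5,260.5))]);print('grip',st(p),e)
E
python3 m.py
```

```text
stage corners -x-y,+x-y ; left,right edge pts [array([ 0.4343, -0.0771,  0.04  ]), array([ 0.6198, -0.0729,  0.04  ]), array([0.4323, 0.0485, 0.04  ]), array([0.6166, 0.0558, 0.04  ])] 0.18552710855123414
mount [array([0.5194, 0.0622, 0.052 ]), array([0.5686, 0.0628, 0.052 ]), array([ 0.522 , -0.0475,  0.052 ]), array([ 0.5716, -0.0463,  0.052 ])] [np.float64(0.04921593065699685), np.float64(0.04961383503167846), np.float64(0.10975922517148154), np.float64(0.10915680541095328)]
yaws [np.float64(0.02382218877908611), np.float64(0.027498119641962585), np.float64(0.016095611084283222), np.float64(0.023014875316244927)]
origin from mount [0.5254 0.0073 0.    ] from stage [0.5249 0.01   0.04  ]
w1w2 tip stand mm [ 86.4473 148.6762 124.8721] ang (np.float64(0.9271284448861339), np.float64(0.10610336250962468)) [np.float64(0.00011940364895499213), np.float64(0.0001194036489550244)]
all tip stand mm [ 86.6409 148.3303 124.0664] ang (np.float64(0.925163053936362), np.float64(0.10525150637004459)) [np.float64(0.00016922616063894878), np.float64(0.0004379761925564905), np.float64(0.00033040903266746925)]
w2s tip stand mm [ 86.55   148.4276 123.8628] ang (np.float64(0.9232584951969403), np.float64(0.1051476397130608)) [np.float64(0.0003633266682401844), np.float64(0.00036332666824012363)]
w1 on plane x=86 [ 86.     150.2312 127.5398] (np.float64(0.9303997211408337), np.float64(0.10917109438378708))
w2 on plane x=86 [ 86.     148.5974 125.8847] (np.float64(0.9334046117399946), np.float64(0.10686815420605755))
s on plane x=86 [ 86.     148.2574 123.3392] (np.float64(0.9215374371409402), np.float64(0.10462755866169532))
mount corner [44.319  52.1152 40.1094] [np.float64(0.0017022477881107904), np.float64(0.0017022477881108453)]
grip [  0.0393 250.2873  38.9769] [np.float64(0.0004346549725674408), np.float64(0.0008365141912232791), np.float64(0.0008174074332818898)]
```

Run:
```python
from h import *
p,R=pose()
rows(p,R,[(np.array([.52,-.302,.38]),toolR([0,0,-1],[np.cos(-.4),np.sin(-.4),0]),7)])
```

```text
[0.0035, -0.0521, -0.0017] [3.32, -0.0, -0.01]
[0.0035, -0.0521, 0.0014] [3.32, -0.0, -0.01]
[0.0035, -0.0519, 0.0044] [3.32, -0.0, -0.01]
[0.0035, -0.0516, 0.0074] [3.32, -0.0, -0.01]
[0.0035, -0.0511, 0.0103] [3.32, -0.0, -0.01]
[0.0035, -0.0504, 0.0133] [3.32, -0.0, -0.01]
[0.0035, -0.0495, 0.0162] [3.32, -0.0, -0.01]
--
```

Call:
send_rows(hand=[80,80,80,80,80,80,80,80], slide=[[0.0035,-0.052,-0.0015],[0.0035,-0.052,0.0015],[0.0035,-0.052,0.0045],[0.0035,-0.0515,0.0075],[0.0035,-0.051,0.0105],[0.0035,-0.0505,0.013],[0.0035,-0.0495,0.016],[0,0,0]], angular=[[3.3,0,0],[3.3,0,0],[3.3,0,0],[3.3,0,0],[3.3,0,0],[3.3,0,0],[3.3,0,0],[0,0,0]])

```text
t: 3.38
ee_pos: [0.5212, -0.3043, 0.3798]
tool_rot: [-1.481, 1.569, -1.882]
contact_force: [0.1, 0.7, 0.4]
width: 0.0685
```

Run:
```python
from h import *
print(pose()[0]); wsnap('w3')
```

```text
[ 0.52120769 -0.30427801  0.37975824]
```

View pics/w3.png

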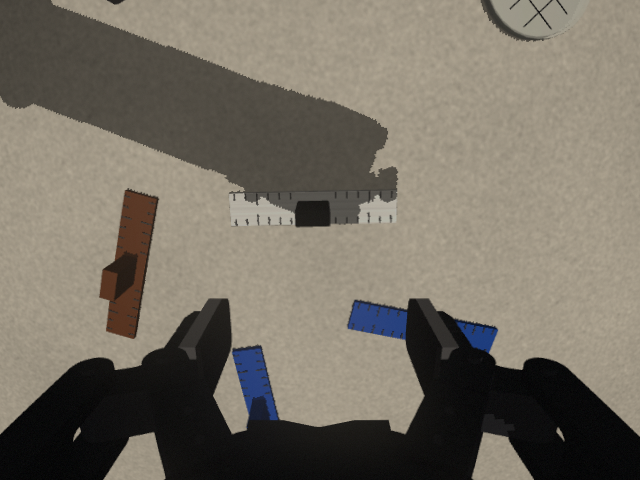

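Run:
```python
import cv2
i=cv2.imread('pics/w3.png')
cv2.imwrite('pics/c4.png',cv2.convertScaleAbs(cv2.resize(i[170:245,215:412],None,fx=4,fy=4,interpolation=cv2.INTER_CUBIC),alpha=1.7))
```

```text
(no output)
```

View pics/c4.png

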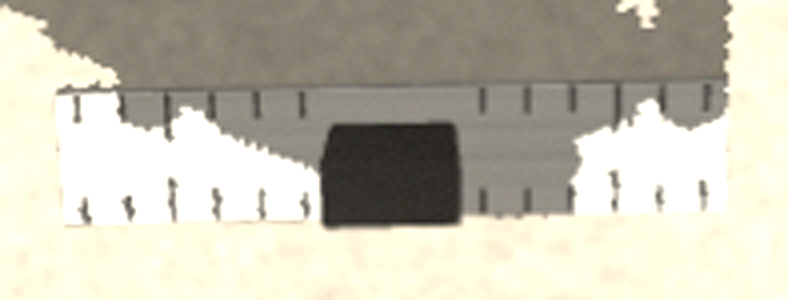

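```bash
cat > b.py <<'E'
from h import *
np.set_printoptions(precision=4,suppress=True)
c3=pickle.load(open('pics/w3.pkl','rb'))
f=lambda q:(215+q[0]/4,170+q[1]/4)
C=[onz(c3,f(q),.006) for q in [(56,92),(727,80),(64,225),(727,213)]]
print([np.linalg.norm(C[a]-C[b]) for a,b in [(0,1),(2,3),(0,2),(1,3)]]);print('centre',np.mean(C,0))
for a,b in [(0,1),(2,3)]:
    d=C[b]-C[a];print('yaw',np.arctan2(d[1],d[0]))
a,b=onz(c3,f((322,226)),.046),onz(c3,f((461,224)),.046);print('top far edge',a,b,np.linalg.norm(a-b))
a,b=onz(c3,f((330,124)),.006),onz(c3,f((455,122)),.006);print('base near edge',a,b,np.linalg.norm(a-b))
# two-view height of the grip: scene+top black centroids vs wrist
cs=bot.camera_info('scene');ct=bot.camera_info('top')
print('grip tri',tri([(cs,(243.7,235.6)),(ct,(409.2,256.9)),(c3,f((391,190)))]))
E
python3 b.py
```

```text
[np.float64(0.1491455948215078), np.float64(0.15087692972301056), np.float64(0.030579315404823882), np.float64(0.030457349586553523)]
centre [ 0.5165 -0.3016  0.006 ]
yaw -0.38339121753153804
yaw -0.3824875027744926
top far edge [ 0.5013 -0.3023  0.046 ] [ 0.5271 -0.3128  0.046 ] 0.027870061366046514
base near edge [ 0.5062 -0.2902  0.006 ] [ 0.532  -0.3006  0.006 ] 0.027854030416771314
grip tri (array([ 0.5162, -0.3038,  0.0244]), [np.float64(0.0009328516746516861), np.float64(0.001417121300772168), np.float64(0.002191570560328249)])
```

Run:
```python
from h import *
p,R=pose()
rows(p,R,[(np.array([.5166,-.3014,.184]),toolR([0,0,-1],[np.cos(-.383),np.sin(-.383),0]),5)])
```

```text
[0.0391, -0.0003, -0.001] [-0.17, -0.01, 0.0]
[0.0391, -0.0003, -0.001] [-0.17, -0.01, 0.0]
[0.0391, -0.0003, -0.001] [-0.17, -0.01, 0.0]
[0.0391, -0.0003, -0.001] [-0.17, -0.01, 0.0]
[0.0391, -0.0003, -0.001] [-0.17, -0.01, 0.0]
--
```

Call:
send_rows(hand=[65,65,65,65,65,65,65], slide=[[0.04,0,-0.001],[0.04,0,-0.001],[0.04,0,-0.001],[0.04,0,-0.001],[0.025,0,-0.001],[0.01,0,0],[0,0,0]], angular=[[0,0,0],[0,0,0],[0,0,0],[0,0,0],[0,0,0],[0,0,0],[0,0,0]])

```text
t: 4.3
ee_pos: [0.5174, -0.2985, 0.185]
tool_rot: [2.121, 1.57, 1.725]
contact_force: [0.5, -0.2, 0.1]
width: 0.0554
```

Run:
```python
from h import *
print(pose()[0],pose()[1].as_matrix()); wsnap('w4')
```

```text
[ 0.51737249 -0.29850677  0.18496892] [[-1.76255262e-04  3.85166321e-01  9.22847157e-01]
 [ 1.13249941e-03  9.22846656e-01 -3.85165895e-01]
 [-9.99999343e-01  9.77236340e-04 -5.98857208e-04]]
```

View pics/w4.png

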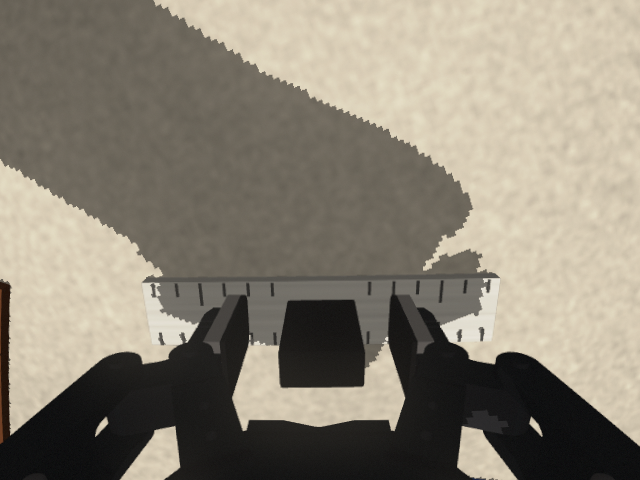

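Call:
send_rows(hand=[65,0,0,0,0,0], slide=[[0,-0.003,0],[0,0,0],[0,0,0],[0,0,0],[0,0,0],[0,0,0]], angular=[[0,0,0],[0,0,0],[0,0,0],[0,0,0],[0,0,0],[0,0,0]], squeeze=50)

```text
t: 5.1
ee_pos: [0.5155, -0.3032, 0.186]
tool_rot: [0.055, 1.57, -0.344]
contact_force: [0.4, 1.2, 5.9]
width: 0.0273
```

```bash
cat >> h.py <<'E'
O=np.array([.5253,.0080,0]);TH=.0245
ex=np.array([np.cos(TH),np.sin(TH),0]);ey=np.array([-np.sin(TH),np.cos(TH),0])
def W(x,y,z): return O+(ex*x+ey*y)/1000+np.array([0,0,z/1000])
def st(p): d=np.array(p)-O;return np.array([d@ex,d@ey,d[2]])*1000
E
python3 - <<'E'
from h import *
p,R=pose();R0=toolR([0,0,-1],R.as_matrix()[:,2])
print(R.as_matrix())
rows(p,R,[(p+[0,0,.11],R0,3),(W(-38,0,300),toolR([0,0,-1],ey),12)])
E
```

```text
[[ 1.19757269e-03  3.87951131e-01  9.21679166e-01]
 [-4.28451317e-04  9.21679942e-01 -3.87950901e-01]
 [-9.99999191e-01  6.97047487e-05  1.26999690e-03]]
[-0.0367, 0.0, 0.0] [0.0, 0.02, -0.0]
[-0.0367, 0.0, 0.0] [0.0, 0.02, -0.0]
[-0.0367, 0.0, 0.0] [0.0, 0.02, -0.0]
--
[-0.0003, 0.0229, -0.0122] [-9.52, -0.0, -0.0]
[-0.0003, 0.0246, -0.0082] [-9.52, -0.0, 0.0]
[-0.0003, 0.0256, -0.0041] [-9.52, -0.0, 0.0]
[-0.0003, 0.026, 0.0002] [-9.52, -0.0, 0.0]
[-0.0003, 0.0256, 0.0045] [-9.52, -0.0, 0.0]
[-0.0003, 0.0245, 0.0087] [-9.52, 0.0, 0.0]
[-0.0003, 0.0227, 0.0126] [-9.52, 0.0, 0.0]
[-0.0003, 0.0203, 0.0162] [-9.52, 0.0, 0.0]
[-0.0003, 0.0173, 0.0193] [-9.52, 0.0, -0.0]
[-0.0003, 0.0139, 0.0219] [-9.52, -0.0, -0.0]
[-0.0003, 0.0101, 0.0239] [-9.52, -0.0, 0.0]
[-0.0003, 0.006, 0.0253] [-9.52, 0.0, -0.0]
--
```

Call:
send_rows(hand=[0,0,0,0,0,0,0], slide=[[-0.02,0,0],[-0.045,0,0],[-0.045,0,0],[0,0.023,-0.012],[0,0.0245,-0.008],[0,0.0255,-0.004],[0,0.026,0]], angular=[[0,0,0],[0,0,0],[0,0,0],[-9.5,0,0],[-9.5,0,0],[-9.5,0,0],[-9.5,0,0]])

```text
t: 5.98
ee_pos: [0.5057, -0.199, 0.2962]
tool_rot: [-0.591, 1.57, -0.321]
contact_force: [-0.1, 0.1, -1.5]
width: 0.027
```

Call:
send_rows(hand=[0,0,0,0,0,0,0,0], slide=[[0,0.0255,0.0045],[0,0.0245,0.0085],[0,0.0225,0.0125],[0,0.02,0.016],[0,0.0175,0.0195],[0,0.014,0.022],[0,0.01,0.024],[0,0.006,0.025]], angular=[[-9.5,0,0],[-9.5,0,0],[-9.5,0,0],[-9.5,0,0],[-9.5,0,0],[-9.5,0,0],[-9.5,0,0],[-9.5,0,0]])

```text
t: 6.98
ee_pos: [0.4873, 0.0071, 0.2961]
tool_rot: [-2.217, 1.57, -0.621]
contact_force: [-0.1, -0.3, -1.7]
width: 0.0272
```

Call:
send_rows(hand=[0], slide=[[0,0,0]], angular=[[0,0,0]])

```text
t: 7.1
ee_pos: [0.4873, 0.0083, 0.296]
tool_rot: [-0.948, 1.57, 0.648]
contact_force: [0.2, -0.2, -1.6]
width: 0.0273
```

Run:
```python
from h import *
p,R=pose();print(p,st(p),R.as_matrix()); wsnap('w5')
rows(p,R,[(W(-38,0,300),toolR([0,0,-1],ey),1)])
```

```text
[0.48731834 0.00828801 0.29601773] [-37.9632104    1.21838395 296.01772605] [[ 6.62188123e-04 -9.99702860e-01 -2.43670323e-02]
 [ 5.00881918e-04 -2.43667030e-02  9.99702962e-01]
 [-9.99999655e-01 -6.74196434e-04  4.84597745e-04]]
[-0.004, 0.0, -0.0012] [-0.01, 0.03, 0.04]
--
```

View pics/w5.png

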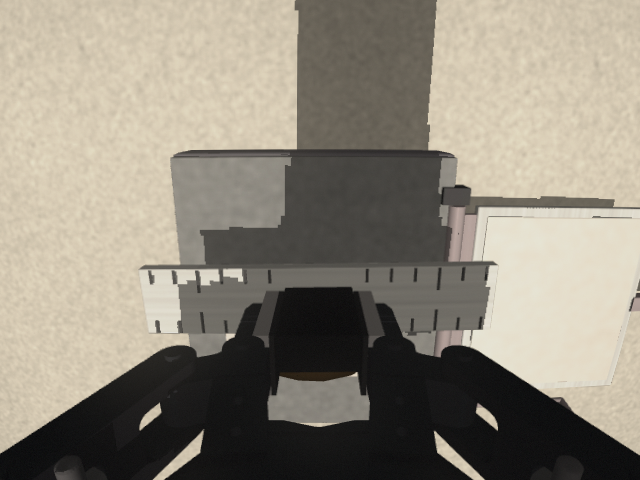

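Run:
```python
from h import *
np.set_printoptions(precision=4,suppress=True)
i=cv2.imread('pics/w5.png')
cv2.imwrite('pics/c5.png',cv2.convertScaleAbs(np.vstack([cv2.resize(i[250:345,x:x+130],None,fx=3,fy=3,interpolation=cv2.INTER_CUBIC) for x in (125,390)]),alpha=1.3))
c=pickle.load(open('pics/w5.pkl','rb'));p,R=pose()
C=[onz(c,q,.116) for q in [(141,267),(497,264),(150,333),(488,329)]]
print([np.linalg.norm(C[a]-C[b]) for a,b in [(0,1),(2,3),(0,2),(1,3)]]);
print('centre stand',st(np.mean(C,0)),'tcp stand',st(p),[np.arctan2((C[b]-C[a])@-ex,(C[b]-C[a])@ey) for a,b in [(0,1),(2,3)]])
```

```text
[np.float64(0.1479414813682581), np.float64(0.1485751629835469), np.float64(0.03097191072438984), np.float64(0.030350916192492947)]
centre stand [-39.7584   2.6282 116.    ] tcp stand [-37.9133  -0.1651 295.9361] [np.float64(0.00809036878580615), np.float64(0.012229642887292986)]
```

View pics/c5.png

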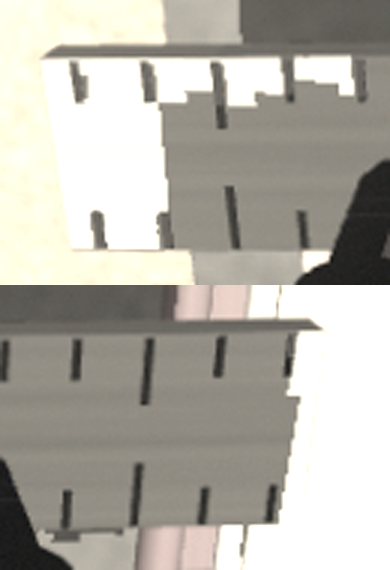

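Call:
send_rows(hand=[0,0,0,0,0], slide=[[0.02,-0.006,0],[0.025,-0.006,0],[0.015,0,-0.001],[0.006,0,-0.001],[0,0,0]], angular=[[0,0,0],[0,0,0],[0,0,0],[0,0,0],[0,0,0]])

```text
t: 7.78
ee_pos: [0.4994, 0.0044, 0.2292]
tool_rot: [2.141, 1.57, -2.552]
contact_force: [0.8, 0.2, -1.6]
width: 0.0273
```

Run:
```python
from h import *
p,R=pose();print(st(p),bot.observe()['contact_force']); wsnap('w6')
```

```text
[-25.98112509  -2.94028423 229.24341036] [ 0.84141429  0.21168942 -1.64213027]
```

View pics/w6.png

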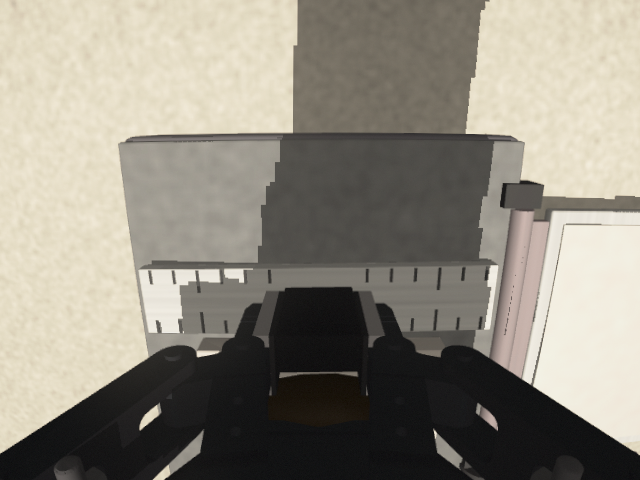

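Call:
send_rows(hand=[0,0,0], slide=[[0.002,0,0],[0.002,0,0],[0,0,0]], angular=[[0,0,0],[0,0,0],[0,0,0]])

```text
t: 8.2
ee_pos: [0.4998, 0.0049, 0.226]
tool_rot: [-1.272, 1.57, 0.32]
contact_force: [-1.5, -0.4, 5.1]
width: 0.0272
```

Resting on the stage (about 7 N up). Now I push towards the mount in small steps.

Call:
send_rows(hand=[0,0,0,0], slide=[[-0.0005,-0.002,0],[0,-0.002,0],[0,-0.001,0],[0,0,0]], angular=[[0,0,0],[0,0,0],[0,0,0],[0,0,0]])

```text
t: 8.7
ee_pos: [0.5033, 0.005, 0.226]
tool_rot: [1.528, 1.567, 3.12]
contact_force: [-8.3, 0.2, 11.5]
width: 0.027
```

Call:
send_rows(hand=[0,0,0], slide=[[0,-0.0015,0],[0,-0.001,0],[0,0,0]], angular=[[0,0,0],[0,0,0],[0,0,0]])

```text
t: 9.07
ee_pos: [0.5043, 0.005, 0.2261]
tool_rot: [1.549, 1.562, 3.14]
contact_force: [-15.5, -0.1, 22.9]
width: 0.0276
```

Run:
```python
from h import *
p,R=pose();print(st(p),bot.observe()['contact_force'],bot.observe()['moment']); wsnap('w7')
i=cv2.imread('pics/w7.png');cv2.imwrite('pics/c7.png',cv2.resize(i[240:380,110:510],(800,280)))
s=snap('scene','s7.png');t=snap('top','t7.png')
i=cv2.imread('pics/s7.png');j=cv2.imread('pics/t7.png')
cv2.imwrite('pics/c8.png',np.hstack([cv2.resize(i[180:280,315:415],(400,400)),cv2.resize(j[200:310,220:330],(400,400))]))
```

```text
[-21.08683853  -2.46065232 226.05677457] [-15.46625988  -0.08780035  22.93613431] [ 0.11225123  3.34598286 -0.00391209]
```

View pics/c7.png

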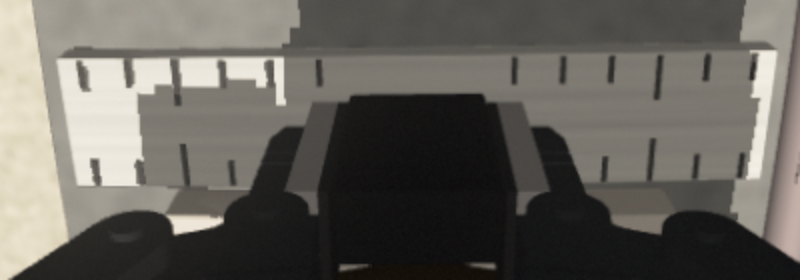

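View pics/c8.png

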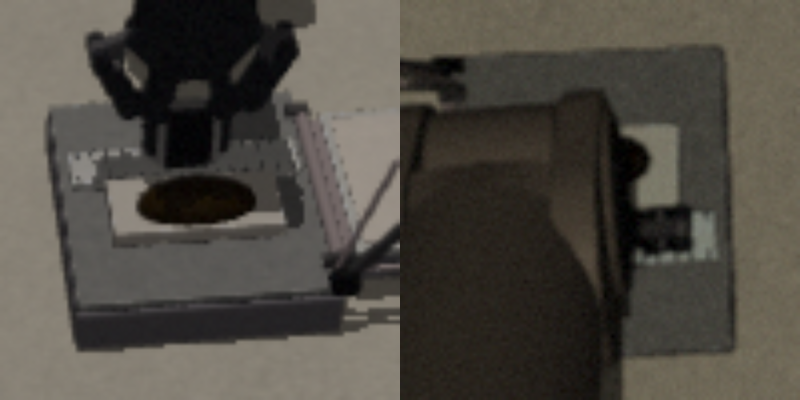

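Call:
send_rows(hand=[0,48,48,48], slide=[[-0.0008,0.0005,0],[0,0,0],[0,0,0],[0,0,0]], angular=[[0,0,0],[0,0,0],[0,0,0],[0,0,0]])

```text
t: 9.72
ee_pos: [0.5068, 0.0051, 0.2264]
tool_rot: [-1.563, 1.57, 0.029]
contact_force: [0.8, 0.1, 0.1]
width: 0.0412
```

Run:
```python
from h import *
p,R=pose();print(st(p),bot.observe()['contact_force'],bot.observe()['width']); wsnap('w8')
```

```text
[-18.55920846  -2.49105113 226.44787496] [0.83498609 0.06369185 0.11191117] 0.04115852714582914
```

View pics/w8.png

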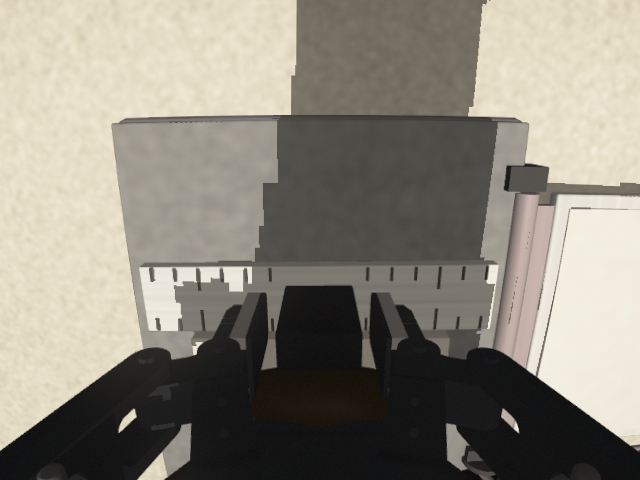

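Call:
send_rows(hand=[48,48,48,48,48,48], slide=[[-0.02,0,0],[-0.04,0,0],[-0.05,0,0],[-0.05,0,0],[-0.02,0,0],[0,0,0]], angular=[[0,0,0],[0,0,0],[0,0,0],[0,0,0],[0,0,0],[0,0,0]])

```text
t: 10.52
ee_pos: [0.507, 0.005, 0.408]
tool_rot: [-1.414, 1.567, 0.178]
contact_force: [-0.4, -0.2, -0.7]
width: 0.0412
```

Run:
```python
from h import *
p,R=pose();print(st(p)); wsnap('w9')
i=cv2.imread('pics/w9.png');cv2.imwrite('pics/c9.png',cv2.resize(i[120:320,190:450],(780,600)))
s=snap('scene','s9.png')
i=cv2.imread('pics/s9.png')
cv2.imwrite('pics/c10.png',cv2.resize(i[200:270,320:410],None,fx=7,fy=7,interpolation=cv2.INTER_CUBIC))
```

```text
[-18.38008383  -2.55011087 408.02854416]
```

View pics/c9.png

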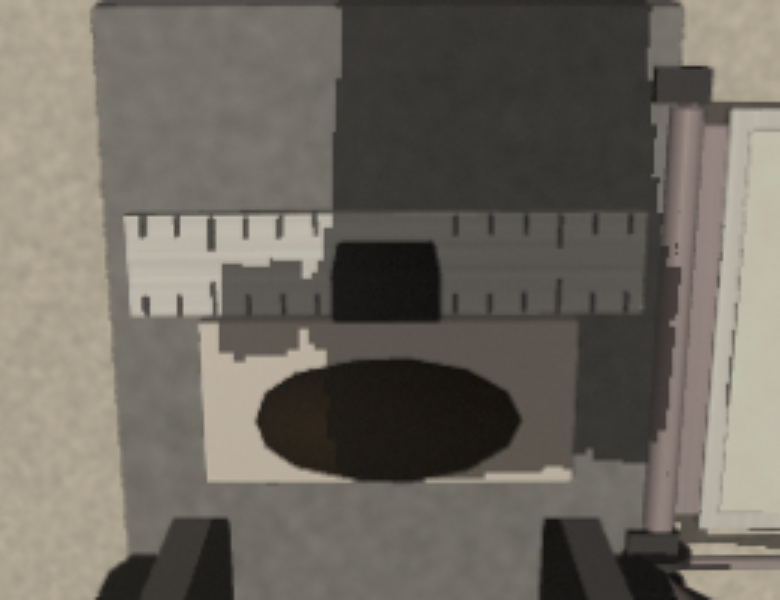

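View pics/c10.png

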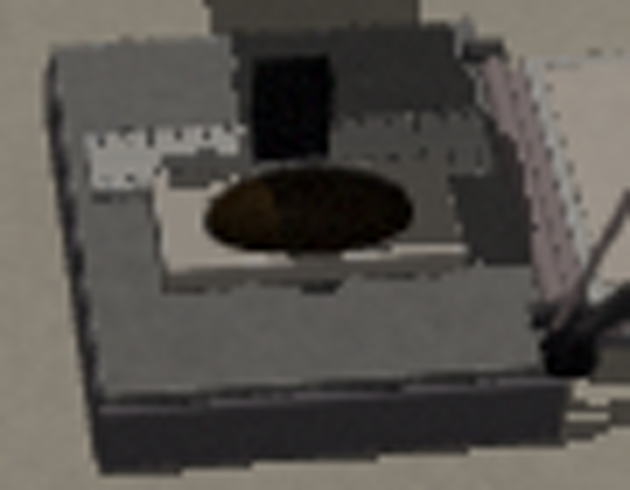

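Run:
```python
from h import *
np.set_printoptions(precision=4,suppress=True)
c=pickle.load(open('pics/w9.pkl','rb'));f=lambda x,y:(190+x/3,120+y/3)
B=[onz(c,f(*q),.046) for q in [(124,215),(646,212),(130,317),(643,318)]]
M=[onz(c,f(*q),.052) for q in [(200,322),(578,320),(208,483),(572,481)]]
for n,A in (('bar',B),('mount',M)):
    print(n,[st(a) for a in A],[np.linalg.norm(A[a]-A[b]) for a,b in [(0,1),(2,3),(0,2),(1,3)]])
    print(n,'c',st(np.mean(A,0)),'yaw',[np.arctan2((A[b]-A[a])@-ex,(A[b]-A[a])@ey) for a,b in [(0,1),(2,3)]])
```

```text
bar [array([-35.2894, -75.6572,  46.    ]), array([-35.5149,  73.7206,  46.    ]), array([ -5.1378, -75.8453,  46.    ]), array([-4.1729, 74.6197, 46.    ])] [np.float64(0.1493779602418439), np.float64(0.15046805936213598), np.float64(0.03015214654914296), np.float64(0.03135483654882321)]
bar c [-20.0288  -0.7905  46.    ] yaw [np.float64(0.0015096004371587634), np.float64(-0.006412588936748337)]
mount [array([ -5.087 , -54.3159,  52.    ]), array([-5.2041, 54.4342, 52.    ]), array([ 44.8531, -54.4205,  52.    ]), array([44.7182, 54.8374, 52.    ])] [np.float64(0.10875019106275255), np.float64(0.10925794236825671), np.float64(0.04994017693593076), np.float64(0.04992400376814608)]
mount c [19.82    0.1338 52.    ] yaw [np.float64(0.0010773330123886207), np.float64(0.0012342504996214509)]
```

```bash
cat >> h.py <<'E'
def RT(a): return toolR(np.sin(a)*ey-np.cos(a)*np.array([0,0,1]),ex)
def G(th): return W(0,85+165*np.cos(th),40+165*np.sin(th))
def TC(th,a,back=0): return G(th)-(.155+back)*RT(a).as_matrix()[:,0]
E
python3 - <<'E'
from h import *
p,R=pose()
print(TC(0,-.45),TC(.925,.475))
rows(p,R,[(W(0,230,395),RT(0),10),(TC(0,-.45,.12),RT(-.45),4)])
E
```

```text
[0.517524  0.3253244 0.1795693] [0.5225216  0.12138121 0.3096128 ]
[0.0011, -0.0018, 0.0233] [8.98, -0.01, -0.0]
[0.0011, 0.0018, 0.0233] [8.98, -0.01, -0.0]
[0.0011, 0.0054, 0.0227] [8.98, -0.01, -0.0]
[0.0011, 0.0089, 0.0216] [8.98, -0.01, -0.0]
[0.0011, 0.0122, 0.0199] [8.98, -0.01, -0.0]
[0.0011, 0.0151, 0.0178] [8.98, -0.01, -0.0]
[0.0011, 0.0177, 0.0152] [8.98, -0.01, -0.0]
[0.0011, 0.0199, 0.0122] [8.98, -0.01, -0.0]
[0.0011, 0.0215, 0.009] [8.98, -0.01, -0.0]
[0.0011, 0.0227, 0.0055] [8.98, -0.01, -0.0]
--
[0.0268, 0.0349, -0.0] [-0.0, 0.0, -6.45]
[0.0228, 0.0377, -0.0] [-0.0, -0.0, -6.45]
[0.0184, 0.04, 0.0] [-0.0, 0.0, -6.45]
[0.0138, 0.0418, 0.0] [-0.0, -0.0, -6.45]
--
```

Call:
send_rows(hand=[48,48,48,48,48,48,48,48], slide=[[0.001,-0.002,0.0235],[0.001,0.002,0.0235],[0.001,0.0055,0.0225],[0.001,0.009,0.0215],[0.001,0.012,0.02],[0.001,0.015,0.018],[0.001,0.0175,0.015],[0.001,0.02,0.012]], angular=[[9,0,0],[9,0,0],[9,0,0],[9,0,0],[9,0,0],[9,0,0],[9,0,0],[9,0,0]])

```text
t: 11.62
ee_pos: [0.5171, 0.192, 0.3964]
tool_rot: [-2.92, 1.567, -2.59]
contact_force: [0.4, 0.6, 1.0]
width: 0.0411
```

Call:
send_rows(hand=[48,48,48,48,48,48,48], slide=[[0.001,0.0215,0.009],[0.001,0.0225,0.0055],[0.027,0.035,0],[0.023,0.0375,0],[0.018,0.04,0],[0.014,0.042,0],[0,0,0]], angular=[[9,0,0],[9,0,0],[0,0,-6.5],[0,0,-6.5],[0,0,-6.5],[0,0,-6.5],[0,0,0]])

```text
t: 12.5
ee_pos: [0.5143, 0.3813, 0.2827]
tool_rot: [-1.587, 1.112, -1.557]
contact_force: [-0.0, -1.0, -1.0]
width: 0.0406
```

Run:
```python
from h import *
p,R=pose();print(st(p),bot.observe()['joint_positions'],'err deg',(R.inv()*RT(-.45)).as_rotvec(degrees=True)); wsnap('w10')
rows(p,R,[(TC(0,-.45,0),RT(-.45),4)])
```

```text
[ -1.83641865 373.47165161 282.71026691] [-1.01520181  0.64651372  0.29829577  1.66046469  0.17091025  1.17578506
 -0.80794858] err deg [ 0.35699655 -0.2743263   0.50309199]
[0.0293, -0.0011, 0.0006] [0.09, -0.07, 0.13]
[0.0293, -0.0012, 0.0006] [0.09, -0.07, 0.13]
[0.0293, -0.0013, 0.0005] [0.09, -0.07, 0.13]
[0.0293, -0.0013, 0.0005] [0.09, -0.07, 0.13]
--
```

View pics/w10.png

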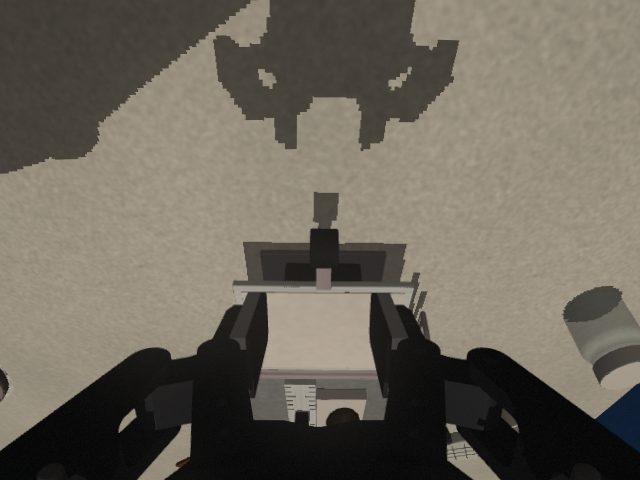

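Run:
```python
from h import *
c=pickle.load(open('pics/w10.pkl','rb'));c1=pickle.load(open('pics/w1.pkl','rb'))
i=cv2.imread('pics/w10.png');m=(i.max(2)<45).astype(np.uint8);n,l,s,ce=cv2.connectedComponentsWithStats(m[215:285,290:360]);print(s,ce)
a=np.linspace(0,6.28,24);P=[W(x,250+13*np.cos(t),40+13*np.sin(t)) for x in(-9,9) for t in a]
q=proj(c,P);print(q.min(0),q.max(0),proj(c,[W(0,250,40)]))
print('ctr tri',st(tri([(c,(324.5,248.5)),(c1,(263,165))])[0]))
```

```text
[[   0    0   70   70 2887]
 [   0   14   70   52 2013]] [[34.62660201 27.87599584]
 [34.3184302  44.        ]]
[309.25187681 226.99445695] [338.44804666 266.93548686] [[323.63715369 246.97561355]]
ctr tri [  0.52452586 250.00690437  41.43738459]
```

Call:
send_rows(hand=[48,48,48,48,48,48], slide=[[0.03,-0.001,0.0005],[0.03,-0.001,0.0005],[0.03,-0.001,0.0005],[0.017,-0.001,0.0005],[0.01,-0.001,0],[0,0,0]], angular=[[0.3,-0.2,0.4],[0,0,0],[0,0,0],[0,0,0],[0,0,0],[0,0,0]])

```text
t: 13.3
ee_pos: [0.5211, 0.3217, 0.1855]
tool_rot: [-1.558, 1.124, -1.543]
contact_force: [0.0, 0.6, 1.5]
width: 0.0412
```

Run:
```python
from h import *
p,R=pose();print(st(p),bot.observe()['contact_force'],'err deg',(R.inv()*RT(-.45)).as_rotvec(degrees=True)); wsnap('w11')
rows(p,R,[(TC(0,-.45,0),RT(-.45),1)])
```

```text
[  3.46857035 313.68028668 185.50587667] [0.04984261 0.56984319 1.49206427] err deg [-0.52858229  0.08791096 -0.17982546]
[0.0037, 0.0059, -0.0035] [-0.53, 0.09, -0.18]
--
```

View pics/w11.png

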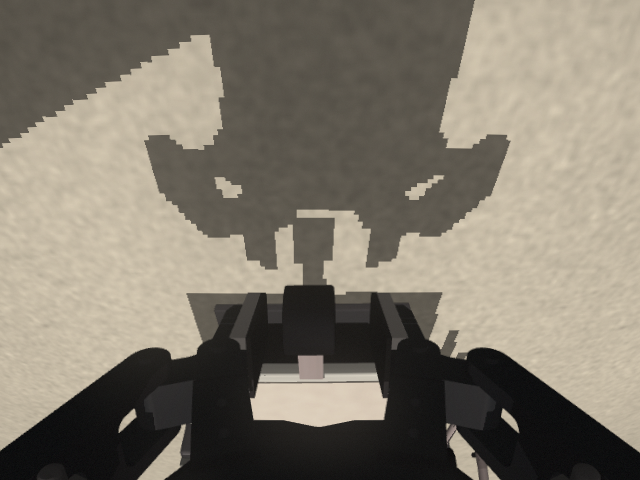

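Call:
send_rows(hand=[48,48,0,0,0,0], slide=[[0.004,0.006,-0.003],[0,0,0],[0,0,0],[0,0,0],[0,0,0],[0,0,0]], angular=[[-0.4,0,0],[0,0,0],[0,0,0],[0,0,0],[0,0,0],[0,0,0]], squeeze=60)

```text
t: 14.1
ee_pos: [0.5178, 0.326, 0.1795]
tool_rot: [-1.565, 1.124, -1.542]
contact_force: [-1.6, 2.4, 4.8]
width: 0.0169
```

Run:
```python
from h import *
o=bot.observe();p,R=pose(o);print(st(p),o['contact_force'],o['width'],o['t'],'err deg',(R.inv()*RT(-.45)).as_rotvec(degrees=True)); wsnap('w12')
x=R.as_matrix()[:,0];print('grasp pt',st(p+.155*x))
rows(p,R,[(TC(t,-.45+t,0),RT(-.45+t),1) for t in np.linspace(.925/12,.925,12)])
```

```text
[2.72992462e-01 3.18125739e+02 1.79478597e+02] [-1.61017269  2.37127748  4.83215273] 0.01694568845488442 14.1 err deg [-0.09465456  0.10614643 -0.20607032]
grasp pt [  0.56060575 251.20839402  39.66806047]
[-0.0106, -0.0185, -0.0002] [-0.09, 0.11, 4.21]
--
[-0.0108, -0.0179, 0.0] [0.0, -0.0, 4.42]
--
[-0.0108, -0.0179, -0.0] [-0.0, -0.0, 4.42]
--
[-0.0108, -0.0179, 0.0] [0.0, -0.0, 4.42]
--
[-0.0108, -0.0179, -0.0] [-0.0, 0.0, 4.42]
--
[-0.0108, -0.0179, 0.0] [-0.0, 0.0, 4.42]
--
[-0.0108, -0.0179, -0.0] [0.0, -0.0, 4.42]
--
[-0.0108, -0.0179, 0.0] [-0.0, -0.0, 4.42]
--
[-0.0108, -0.0179, 0.0] [-0.0, -0.0, 4.42]
--
[-0.0108, -0.0179, -0.0] [0.0, 0.0, 4.42]
--
[-0.0108, -0.0179, 0.0] [0.0, 0.0, 4.42]
--
[-0.0108, -0.0179, -0.0] [-0.0, 0.0, 4.42]
--
```

View pics/w12.png

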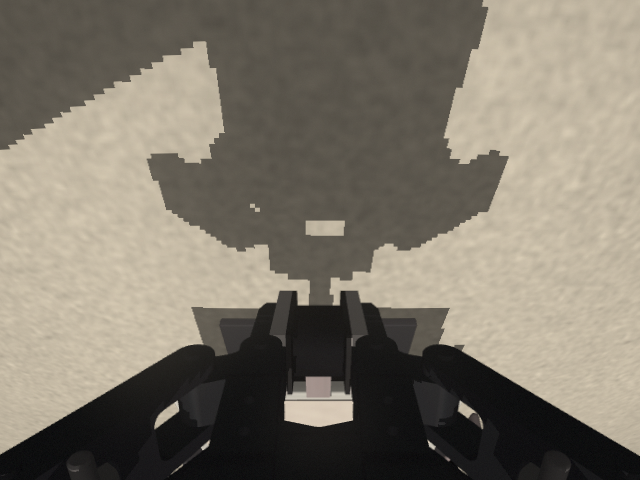

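Call:
send_rows(hand=[0,0,0,0,0,0,0,0], slide=[[-0.0056,-0.0089,0],[-0.0056,-0.0089,0],[-0.0056,-0.0089,0],[-0.0056,-0.0089,0],[-0.0056,-0.0089,0],[-0.0056,-0.0089,0],[-0.0056,-0.0089,0],[0,0,0]], angular=[[0,0,2.2],[0,0,2.2],[0,0,2.2],[0,0,2.2],[0,0,2.2],[0,0,2.2],[0,0,2.2],[0,0,0]])

```text
t: 15.15
ee_pos: [0.5187, 0.2798, 0.2376]
tool_rot: [-1.552, 1.397, -1.529]
contact_force: [-0.6, 4.9, -0.1]
width: 0.0169
```

```bash
cat > a.py <<'E'
from h import *
o=bot.observe();p,R=pose(o);x=R.as_matrix()[:,0];g=st(p+.155*x);d=g-[0,85,40]
print(o['contact_force'],o['width'],o['t'],'grasp',g,'ang',np.arctan2(d[2],d[1]),'r',np.hypot(d[1],d[2]),'tilt',np.arctan2(x@ey,-x[2]))
E
python3 a.py
```

```text
[-0.59375654  4.86777409 -0.11494103] 0.016938988820567685 15.15 grasp [  0.54591343 245.09747901  84.94848561] ang 0.2737105175417335 r 166.287609707987 tilt -0.17366573054773574
```

Call:
send_rows(hand=[0,0,0,0,0,0,0,0], slide=[[-0.0056,-0.0089,0],[-0.0056,-0.0089,0],[-0.0056,-0.0089,0],[-0.0056,-0.0089,0],[-0.0056,-0.0089,0],[-0.0056,-0.0089,0],[-0.0056,-0.0089,0],[-0.0056,-0.0089,0]], angular=[[0,0,2.2],[0,0,2.2],[0,0,2.2],[0,0,2.2],[0,0,2.2],[0,0,2.2],[0,0,2.2],[0,0,2.2]])

```text
t: 16.15
ee_pos: [0.5202, 0.2111, 0.2854]
tool_rot: [1.541, 1.437, 1.566]
contact_force: [-1.3, 8.2, 2.9]
width: 0.0172
```

Call:
send_rows(hand=[0,0,0,0,0], slide=[[-0.0056,-0.0089,0],[-0.0056,-0.0089,0],[-0.0056,-0.0089,0],[-0.0056,-0.0089,0],[0,0,0]], angular=[[0,0,2.2],[0,0,2.2],[0,0,2.2],[0,0,2.2],[0,0,0]])

```text
t: 16.77
ee_pos: [0.5211, 0.1719, 0.3013]
tool_rot: [1.557, 1.283, 1.581]
contact_force: [-1.8, 8.4, 4.2]
width: 0.0171
```

```bash
python3 a.py
python3 - <<'E'
from h import *
p,R=pose()
d=st(p+.155*R.as_matrix()[:,0])-[0,85,40];th=np.arctan2(d[2],d[1]);r=np.hypot(d[1],d[2])
print(bot.observe()['joint_positions'])
Hw=W(0,85,40);n=5;dd=(.925-th)/n
rr=Ro.from_rotvec(ex*dd);q,S=p,R;w=[]
for i in range(n): q=Hw+rr.apply(q-Hw);S=rr*S;w.append((q,S,1))
rows(p,R,w)
E
```

```text
[-1.82904153  8.42872521  4.18271952] 0.017088312585162434 16.775 grasp [  0.42279619 207.88071578 152.61221167] ang 0.7418214680306561 r 166.67687460453996 tilt 0.28730222672600925
[-0.30064488  0.39009166 -0.07007596  1.9809941  -0.37912629  0.70565707
 -0.05859905]
[-0.0053, -0.0085, 0.0] [0.01, 0.0, 2.1]
--
[-0.0053, -0.0085, 0.0] [0.01, 0.0, 2.1]
--
[-0.0053, -0.0085, 0.0] [0.01, 0.0, 2.1]
--
[-0.0053, -0.0085, 0.0] [0.01, 0.0, 2.1]
--
[-0.0053, -0.0085, 0.0] [0.01, 0.0, 2.1]
--
```

Call:
send_rows(hand=[0,0,0,0,0,0,0], slide=[[-0.0053,-0.0086,0],[-0.0053,-0.0086,0],[-0.0053,-0.0086,0],[-0.0053,-0.0086,0],[-0.0053,-0.0086,0],[0,0,0],[0,0,0]], angular=[[0,0,2.1],[0,0,2.1],[0,0,2.1],[0,0,2.1],[0,0,2.1],[0,0,0],[0,0,0]])

```text
t: 17.65
ee_pos: [0.5222, 0.1233, 0.3114]
tool_rot: [1.562, 1.1, 1.587]
contact_force: [-0.7, 7.2, 8.4]
width: 0.0169
```

```bash
python3 a.py
python3 - <<'E'
from h import *
wsnap('w13');s=snap('scene','s13.png')
i=cv2.imread('pics/s13.png');cv2.imwrite('pics/c13.png',cv2.resize(i[170:270,320:470],None,fx=5,fy=5,interpolation=cv2.INTER_CUBIC))
E
```

```text
[-0.71036697  7.15110484  8.36683925] 0.016859638872096915 17.65 grasp [  0.36056505 185.55492991 173.21170017] ang 0.9241980640818349 r 166.9031185771921 tilt 0.4704120908122342
```

View pics/c13.png

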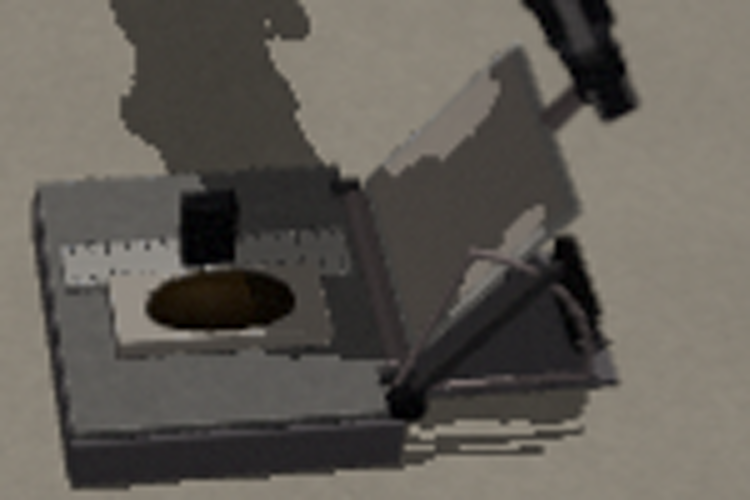

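View pics/w13.png

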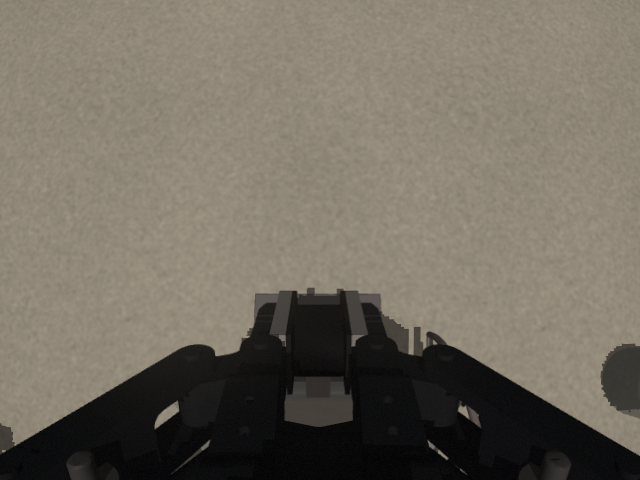

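Run:
```python
from h import *
cs=bot.camera_info('scene')
i=cv2.imread('pics/s13.png');cv2.imwrite('pics/c14.png',cv2.convertScaleAbs(cv2.resize(i[170:245,395:455],None,fx=10,fy=8,interpolation=cv2.INTER_CUBIC),alpha=1.5))
for x,px in [(65,(435.6,212.4)),(-65,(424,179.6)),(86,(430.6,223))]:
    c,d=ray(cs,px);t=(x/1000-(c-O)@ex)/(d@ex);q=st(c+d*t);print(x,q,np.arctan2(q[2]-40,q[1]-85),np.hypot(q[2]-40,q[1]-85))
for th in (.85,.925,1.0):
    print(th,[proj(cs,[W(x,85+130*np.cos(th)-h*np.sin(th),40+130*np.sin(th)+h*np.cos(th)) for x in(65,-65) for h in (-3,3)]).round(1).tolist()])
print('tip pred .925',proj(cs,[W(86,85+110*np.cos(.925),40+110*np.sin(.925))]))
```

```text
65 [ 65.         162.25217353 140.20975564] 0.9140498872985057 126.53020761550562
-65 [-65.         164.15172961 136.44538217] 0.8835664284847506 124.76661429530245
86 [ 86.         146.86134911 126.16509957] 0.9481314629218326 106.07191380450222
0.85 [[[439.7, 213.5], [438.1, 212.4], [427.3, 179.6], [425.8, 178.5]]]
0.925 [[[437.1, 211.8], [435.4, 210.8], [424.8, 177.9], [423.2, 176.9]]]
1.0 [[[434.2, 210.2], [432.4, 209.3], [422.1, 176.3], [420.4, 175.4]]]
tip pred .925 [[432.46334938 222.37736499]]
```

View pics/c14.png

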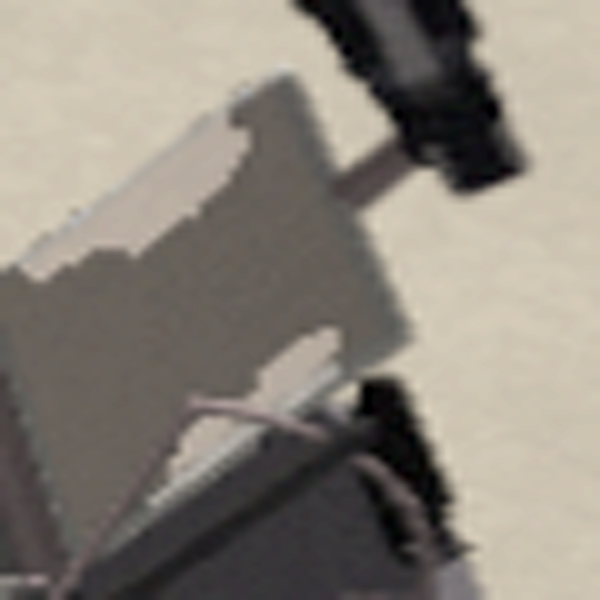

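Call:
send_rows(hand=[0,0,0,0], slide=[[0,0,0],[0,0,0],[0,0,0],[0,0,0]], angular=[[0,0,0],[0,0,0],[0,0,0],[0,0,0]])

```text
t: 18.25
ee_pos: [0.5222, 0.1234, 0.3113]
tool_rot: [1.562, 1.101, 1.587]
contact_force: [-1.3, 7.5, 8.4]
width: 0.0171
```

```bash
python3 a.py; python3 -c "
from cell import bot
print(abs(bot.observe()['dq']).max());print(bot.job_done())"
```

```text
[-1.32914269  7.5244832   8.39118634] 0.01712508767747707 18.25 grasp [  0.34450821 185.64430013 173.12890326] ang 0.923471764380568 r 166.89092255765414 tilt 0.4701582423349596
0.0015467382994542001
the job is handed in; nothing more can be done
None
```

I placed the scale bar against the mount and let go of it. I then swung the reflector flap up parallel with the index arm, and handed the job in at about 18 s with the fingers still holding the flap. No verdict was reported.

- **Scale bar:** I took the silver bar with the black grip; the blue and brown ones were lookalikes. After release, the wrist camera put its centre 15.0 mm in front of the mount face and 0.8 mm off centre. It was parallel within about 0.01 rad, and the view from opposite showed it flat.
- **Reflector:** I pinched the grip with 60 N and swung it along the hinge arc. By the arm's own position the flap was at 0.923 rad. The index arm measured about 0.925 rad from three views.
- **Stillness:** the angle did not change over the last 0.5 s, and the fingers stayed 17 mm apart on the grip.
- **Disagreements:**
  - The scene picture gave a lower flap angle, 0.88 and 0.91 rad at its two corners, and the index tip read 0.95 rad in the same picture. I put this down to pixel-reading error, because those points also came out 3.5 to 5 mm short in radius. Taken as they stand, the 0.88 rad corner and the 0.95 rad tip would differ by about 0.065 rad, still under the 0.08 limit.
  - The jaws read about 1 mm narrower than the stated sizes of both grips.
- **Not measured:** I saw no sign of the index arm, pot, jar or dish being touched, but I checked only the index arm, in the final scene picture.

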